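# Snap the doming punch into the bench clip rack

## Robot

A 7-joint arm with a two-finger parallel gripper is mounted at the origin on the work surface. World frame = base frame: x ahead of the robot, y to its left, z up, the work surface at z = 0. Lengths are in m, angles in rad, forces in N, time in s.
With the tool pointing down it reaches from about 0.425 to 0.875 m from the base axis. Payload 4.7 kg.
Tool frame: the origin (TCP) lies on the centre line of the jaws, within the pads' length; the fingertips stand 25 mm ahead of it and the grasp point (between the pads) lies 6 mm ahead of it; z points along the fingers, y is the line along which they close (so a half turn about z gives the same grasp; the last joint's range is limited). The gripper opens to 85 mm and grips with 20 to 120 N. Pads are 22 mm wide; open, the fingers measure 114 mm over their backs; the gripper's body (76 mm by 85 mm) begins 54 mm behind the grasp point. The pads swing forward as they close: fully open they stand 13 mm farther back than shut.
Start: joints at [1.232, 0.321, -0.07, 1.45, 0.023, 1.371, -0.057], TCP at [0.225, -0.61, 0.256] pointing down, gripper open.
Joint ranges: [-2.86, 2.86], [-0.3, 2.09], [-1.38, 1.24], [0.06, 2.45], [-1.56, 4.7], [0.09, 2.05], [-2.69, 2.69]. Speed limits (rad/s): [2.57, 2.57, 3.14, 3.14, 3.14, 3.14, 3.14].

## Interface

Orientations are given as a rotation vector (axis times angle).
In Python, from station import telemetry, optics, robot gives the robot as it stands.
- The arm moves only by the shell command python3 -m pendant 'ROWS'. ROWS is JSON, a list that holds one entry, the list of rows, each a list of 5 numbers: the finger opening in mm, from 0 to 85.4, then the shift along the tool's x, y, z in mm, then the turn about the tool's z in rad. A call has 1 to 10 rows; each row is the pose to reach, as a shift and turn from the pose commanded when the call began, along the tool's axes at that moment; what a row does not reach only later rows make up. A row lasts 1/12 s, in which the tool goes at most 41.7 mm and 7.16 degrees, less where a joint would pass 70% of its speed; a pose out of reach is approached as far as the arm can. A call with a gripper value outside its range is refused whole. The fingers move at their own pace and stop on an object; the grip force is fixed at half the most. Time passes only in rows, so rows that repeat a pose let the fingers close. It gives the time, the measured TCP pose, the force, the opening and the grip force at its end, in the units of the state.
- telemetry.sense(): the state, without advancing time (a new reading comes with each control period).
- optics.get_image(name): name is "scene" or "side" or "wrist"; returns (picture, depth): 400x640x3 uint8, red, green, blue; 400x640 float32, m along the optical axis (not along the pixel's ray), 0 where there is no reading.
- optics.calibration(name): a dict with "camera_matrix" (3x3 intrinsics, pixels), "k1" (the pictures are not rectified: a ray, as slopes to the right and down, at radius r is drawn at 1 + k1 r^2 times it, then the intrinsics apply), "rvec" (rotation vector, rad) and "tvec" (3), from world to camera coordinates, as OpenCV has them. Camera axes: x right, y down, z forward; pixel columns grow to the right and rows downward; lengths in m; the calibration is good to about 2 mm. A picture is of the moment at which its call begins: read the wrist's pose just before it. calibration takes no time and is no camera call; for the wrist camera it gives the pose at the moment of the call.
- robot.close_job(): hands the job in; it is judged then, once.
The state is a dict: "time_s": time; "joint_positions": joint angles; "joint_vel": joint speeds; "tau": joint torques, N m; "tcp_pos": TCP position; "tcp_rot": TCP orientation; "contact_force": force on the tool from outside, world axes, zero at the start; "ft_torque": the same for the moment, N m; "opening": finger opening in m; "gripper_force": force on a finger pad.
Only numpy, scipy, OpenCV 4.12 (cv2) and the standard library are available. Lean on these libraries where they do the work, as an engineer would, in place of code of your own. Each camera call takes 0.05 s, during which the arm holds its last target. There are 200 camera calls.

## Task

Take the ball-ended doming punch from the notched wooden rest and put it away in the spring-clip rack: lay its shaft over the two clips, about centred between them, and press it straight down until it snaps home in both clips. Stop pushing once it has snapped in, let go, and leave the other two punches lying in the rest.

Things in the scene. Friction and masses are not known exactly. Their poses are not given: they have to be found in the camera images.
- ball_punch_mid (a point): Doming punch to put away: round steel shaft 16 mm thick with a 26 mm steel ball at one end, 0.3 kg. Point on the shaft's axis, 80 mm from its plain end and from the ball's centre: grip here across the shaft. x axis along the shaft to the ball. It lies level in the wooden rest, 42 mm above the table, across two walls 46 mm high with 72 mm free between them, down to a base 10 mm thick.
- plain_punch_mid (a point): Bystander: plain straight steel punch, 16 mm thick, 170 mm long, flat at both ends. Point on its axis midway between the walls of the rest, x axis along the shaft. The three punches lie side by side 72 mm apart; which notch of the rest holds which one varies.
- point_punch_mid (a point): Bystander: steel punch 16 mm thick, 172 mm long, with a conical point at one end, in another notch of the rest. Point on its axis midway between the walls of the rest, x axis along the shaft towards the tip.
- rack_seat (a point): Rack: base 130 x 70 x 12 mm, two steel clips 90 mm apart along x (76 mm free between). Point: where the shaft's mid lies when home, 45 mm above the table; x along the shaft, ball at either end. Sprung lips 6 mm above it, 12 mm apart, 40 mm wide mouth to 19 mm above it. They resist with 8 to 15 N from 12 to 5 mm above it, then let go; under it rubber pads give 5 mm at 3 to 8 N, then are hard.
Not all that is in view belongs to the job. Leave any blue, orange or pink look-alike of the part that bears rack_seat alone.

How it is judged:
By the outcome, as a careful person would: the job done as asked, in the order asked, and still so for the second after the job is handed in, with the robot touching nothing.
It also fails if it takes over 38 s, if anything falls off the work surface, if the arm or the gripper's body presses on something with over 40 N, if the wrist force passes 120 N, or if a joint passes its speed limit or range.

## Working session

There is one attempt and no reset: what is moved stays moved. The work goes in short steps, Python scripts to look and compute and a shell command to move; the robot and the scene stay as the last step left them, time stands still between calls to the robot, and variables do not carry over. Pictures are saved under pics/ and viewed, at most 10 in all, crops included, and the job is handed in when it is done.

```bash
mkdir -p pics
cat > h.py <<'E'
import numpy as np, cv2
from station import telemetry, optics, robot
def cal(n):
    c=optics.calibration(n); R=cv2.Rodrigues(np.array(c["rvec"],float))[0]
    return np.array(c["camera_matrix"],float),c["k1"],R,np.array(c["tvec"],float).ravel()
def grab(n,f):
    C=cal(n); im,d=optics.get_image(n); np.savez(f"pics/{f}.npz",im=im,d=d,K=C[0],k1=C[1],R=C[2],t=C[3])
    cv2.imwrite(f"pics/{f}.png",im[:,:,::-1]); return im,d,C
def load(f):
    z=np.load(f"pics/{f}.npz"); return z["im"],z["d"],(z["K"],float(z["k1"]),z["R"],z["t"])
def rays(uv,C):
    K,k1,R,t=C; uv=np.atleast_2d(np.array(uv,float)).reshape(-1,1,2)
    s=cv2.undistortPoints(uv,K,np.array([k1,0,0,0.]),None,None,None).reshape(-1,2)
    return np.c_[s,np.ones(len(s))]@R, -R.T@t
def onplane(uv,C,z):
    d,o=rays(uv,C); return o+d*((z-o[2])/d[:,2])[:,None]
def bydepth(uv,d,C):
    r,o=rays(uv,C); uv=np.atleast_2d(uv).astype(int); return o+r*d[uv[:,1],uv[:,0]][:,None]
E
python3 - <<'E'
from h import *
print(telemetry.sense())
a=grab("scene","s0")[0]; b=grab("side","d0")[0]; 
for n in("scene","side"):
    C=cal(n); print(n,-C[2].T@C[3],C[0][0,0],C[1])
E
```

```text
{'time_s': 0.0, 'joint_positions': array([ 1.23211965,  0.32188739, -0.07009635,  1.45168615,  0.02258199,
        1.37080772, -0.05691855]), 'joint_vel': array([ 9.96226681e-04,  1.11302980e-04,  9.51894304e-04,  1.03175019e-03,
       -5.71210566e-04, -1.73452507e-05, -1.91940335e-04]), 'tau': array([ 5.70966813e-05, -4.93580997e+01, -3.82177150e-01, -3.14336407e+01,
        1.30193867e-02,  1.11988085e-02, -2.12042330e-06]), 'tcp_pos': array([ 0.22437374, -0.60951466,  0.25517613]), 'tcp_rot': array([-3.09091680e+00, -5.50958617e-01,  6.70783154e-04]), 'contact_force': array([ 0.25939637, -0.87807891, -1.20377471]), 'ft_torque': array([ 0.02191852, -0.03545661,  0.02029924]), 'gripper_force': 0.0, 'opening': 0.08541271462218976}
scene [1.08615094 0.47479866 0.8377724 ] 424.20550344390324 -0.029799759444278397
side [0.28209559 0.77682472 0.59172144] 441.4651257876459 0.014689674666772862
```

View pics/s0.png

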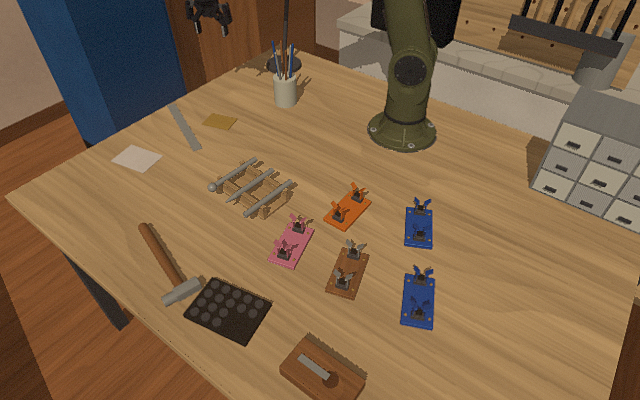

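View pics/d0.png

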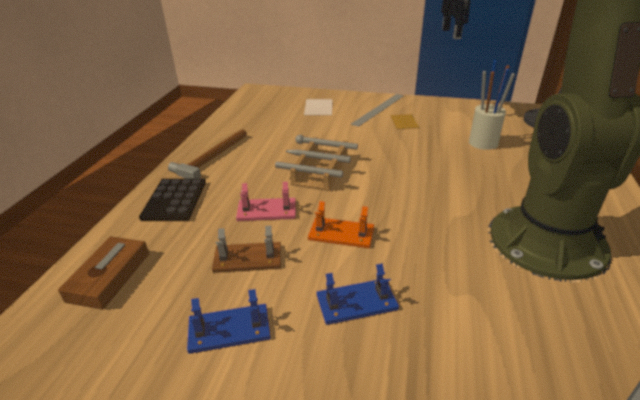

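Run:
```python
from h import *
im,d,C=load("s0")
cv2.imwrite("pics/s0c.png",cv2.resize(im[150:300,195:385,::-1],None,fx=4,fy=4,interpolation=cv2.INTER_CUBIC))
```

```text
(no output)
```

View pics/s0c.png

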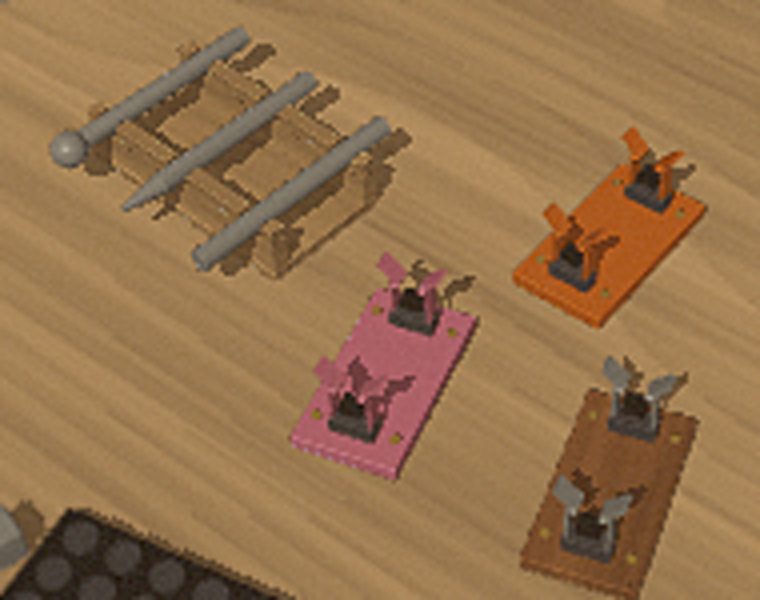

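The ball punch is the far-left one: ball at (212,187), plain end at (256,159). The pointed punch has its tip at (226,202), and the plain punch runs (245,215)–(290,181). The true rack is the brown one with steel clips at about (347,272). The pink (291,243), orange (347,206) and two blue racks are look-alikes.

Run:
```python
from h import *
im,d,C=load("s0"); k=lambda p:np.array(p)/4+[195,150]
P=onplane([k((68,148)),k((243,38))],C,.042); print(P, np.linalg.norm(P[0]-P[1]))
u=(P[0]-P[1])/np.linalg.norm(P[0]-P[1]); m=P[0]-.08*u; print("mid",m,u,np.degrees(np.arctan2(u[1],u[0])))
Q=onplane([k((590,390)),k((697,418)),k((634,598)),k((522,567))],C,.012); print(Q,Q.mean(0),np.linalg.norm(np.diff(Q,axis=0),axis=1))
v=(Q[3]-Q[0]+Q[2]-Q[1]);print("rack ang",np.degrees(np.arctan2(v[1],v[0])))
print(bydepth([k((68,148))],d,C))
T=telemetry.sense();R=cv2.Rodrigues(T["tcp_rot"])[0];print(R, (R.T@(m-T["tcp_pos"]))*1e3)
im,d,C=load("d0")
w=cal("wrist"); print("wristcam in tool",R.T@(-w[2].T@w[3]-T["tcp_pos"]), R.T@w[2].T)
```

```text
[[ 0.59318028 -0.2610418   0.042     ]
 [ 0.43611922 -0.24578104  0.042     ]] 0.15780072246262392
mid [ 0.51355527 -0.25330507  0.042     ] [ 9.95312690e-01 -9.67090925e-02 -7.03560166e-16] -5.549696600388683
[[0.53057017 0.12875579 0.012     ]
 [0.50919142 0.19314146 0.012     ]
 [0.63637188 0.23210298 0.012     ]
 [0.65762647 0.17034419 0.012     ]] [0.58343999 0.1810861  0.012     ] [0.06784221 0.13301454 0.06531391]
rack ang 17.57978040918674
[[ 0.59869756 -0.25280636  0.0509062 ]]
[[ 9.38410266e-01  3.45522389e-01 -6.71995093e-04]
 [ 3.45523030e-01 -9.38408978e-01  1.55716885e-03]
 [-9.25695262e-05 -1.69345302e-03 -9.99998562e-01]] [ 394.47621746 -234.05887841  213.70754715]
wristcam in tool [ 0.06537855 -0.00078589 -0.11717052] [[ 0.00121913 -0.96629216 -0.25744509]
 [ 0.99999791  0.00160079 -0.00127291]
 [ 0.00164211 -0.257443    0.96629209]]
```

Run:
```python
from h import *
im,d,C=load("s0")
uv=np.array([[u,v] for u in range(100,300,2) for v in range(0,170,2) if d[v,u]>0]); P=bydepth(uv,d,C)
s=(P[:,2]>.06)&(P[:,0]>0)&(P[:,1]>-.75)&(P[:,0]<.7)
H={}
for p in P[s]:
    k=(round(p[0]*20)/20,round(p[1]*20)/20); H[k]=max(H.get(k,0),round(float(p[2]),2))
print(H)
```

```text
{(0.25, -0.65): 0.35, (0.25, -0.7): 0.3, (0.25, -0.6): 0.37, (0.25, -0.55): 0.36, (0.2, -0.6): 0.35, (0.2, -0.55): 0.36, (0.1, -0.45): 0.22, (0.15, -0.4): 0.2, (0.15, -0.45): 0.1, (0.1, -0.4): 0.22, (0.05, -0.4): 0.2}
```

```bash
python3 -m pendant '[[[85,34,-20,0,0],[85,69,-41,0,0.1],[85,104,-62,0,0.2],[85,139,-83,0,0.3],[85,174,-104,0,0.4],[85,209,-125,0,0.45],[85,244,-146,0,0.45],[85,279,-167,0,0.45],[85,314,-188,0,0.45],[85,349,-209,0,0.45]]]'; python3 -m pendant '[[[55,45,0,10,0],[55,45,0,10,0],[55,45,0,10,0]]]'
python3 - <<'E'
from h import *
print(telemetry.sense()["tcp_pos"],telemetry.sense()["tcp_rot"])
grab("wrist","w1")
E
```

```text
time_s: 0.93
tcp_pos: [0.4805, -0.2914, 0.2561]
tcp_rot: [3.138, -0.153, -0.001]
contact_force: [0.8, -0.2, 0.1]
opening: 0.0851
gripper_force: 0.0
time_s: 1.18
tcp_pos: [0.526, -0.296, 0.2438]
tcp_rot: [-3.136, 0.147, 0.004]
contact_force: [-1.0, -0.7, -0.8]
opening: 0.0553
gripper_force: 0.0
[ 0.52595385 -0.29601183  0.24383345] [-3.13559587  0.14656559  0.00430697]
```

View pics/w1.png

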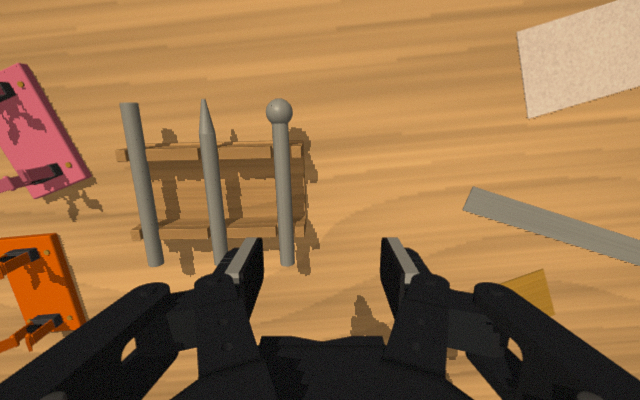

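The wrist view shows the ball punch, with its ball at (279,112) and plain end at (288,265). The pointed and plain punches are to its left.

Run:
```python
from h import *
im,d,C=load("w1")
row=lambda v,a,b:print(v,im[v,a:b].mean(1).astype(int), [int(x) for x in (im[v,a:b,0].astype(int)-im[v,a:b,2])])
row(140,265,300); row(215,270,305)
P=onplane([(279.5,111.5),(287.5,265),(281,135),(285.5,225)],C,.042); print(P,np.linalg.norm(P[0]-P[1]))
print(bydepth([(283,180),(279,112)],d,C))
u=P[0]-P[1];u/=np.linalg.norm(u);m=P[0]-.08*u
T=telemetry.sense();R=cv2.Rodrigues(T["tcp_rot"])[0]
print(m,"yaw",np.degrees(np.arctan2(u[1],u[0])), R.T@u, (R.T@(m-T["tcp_pos"]))*1e3)
```

```text
140 [136 135 139 138 135 126 128 119 111 119 127 130 129 127 135 125 130 120
 116 109 102  92  80  63  75  76  74  73  75  72  76  73  73  69  75] [106, 106, 108, 107, 108, 104, 101, 81, 26, 23, 28, 30, 28, 28, 30, 29, 29, 27, 29, 21, 22, 18, 14, 15, 60, 61, 58, 59, 59, 55, 58, 58, 60, 60, 60]
215 [124 123 129 126 126 128 126 108 114 125 130 130 126 125 125 118 115 110
 102  94  80  69  66  79  75  75  75  77  74  76  75  80  79  77  85] [110, 105, 103, 106, 105, 108, 103, 63, 26, 26, 27, 27, 28, 27, 26, 27, 23, 24, 22, 19, 14, 15, 32, 61, 64, 66, 67, 64, 64, 64, 64, 65, 60, 61, 66]
[[ 0.59477541 -0.26000078  0.042     ]
 [ 0.43265839 -0.24822308  0.042     ]
 [ 0.57251404 -0.25865798  0.042     ]
 [ 0.47904546 -0.25168832  0.042     ]] 0.1625442761013475
[[ 0.52906902 -0.25616533  0.04961887]
 [ 0.59424213 -0.26095149  0.05326097]]
[ 0.51498569 -0.25420411  0.042     ] yaw -4.155203027646185 [ 0.99971568 -0.02368737 -0.00273355] [-13.04066289 -41.85787418 202.83913658]
```

```bash
python3 -m pendant '[[[55,-6,-20,10,-0.02],[55,-13,-42,40,-0.02],[55,-13,-42,80,-0.02],[55,-13,-42,110,-0.02],[55,-13,-42,120,-0.02],[55,-13,-42,120,-0.02],[55,-13,-42,120,-0.02]]]'
python3 - <<'E'
from h import *
T=telemetry.sense();R=cv2.Rodrigues(T["tcp_rot"])[0]
im,d,C=grab("wrist","w2")
m=np.array([.515,-.2542,.042]);print((R.T@(m-T["tcp_pos"]))*1e3, R)
E
```

```text
time_s: 1.82
tcp_pos: [0.5156, -0.256, 0.1276]
tcp_rot: [3.138, -0.124, 0.001]
contact_force: [0.2, -0.6, 0.8]
opening: 0.0552
gripper_force: 0.0
[-0.78491565 -1.81938967 85.55191827] [[ 9.96857313e-01 -7.92141625e-02  7.84050062e-04]
 [-7.92133831e-02 -9.96857201e-01 -9.79711330e-04]
 [ 8.59192963e-04  9.14525146e-04 -9.99999213e-01]]
```

View pics/w2.png

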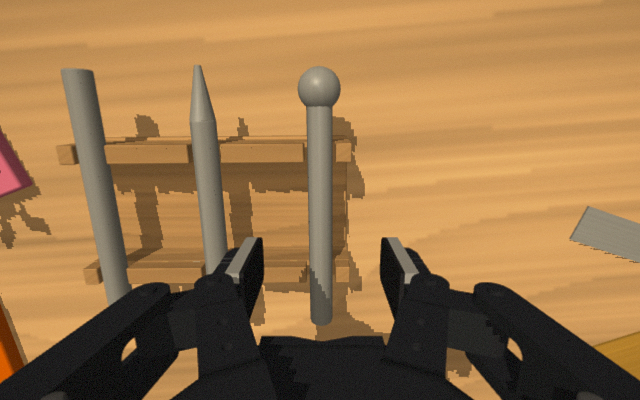

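The punch (ball at (319,88), plain end at (321,320)) lies centred between the fingers, so I'm descending and gripping.

```bash
python3 -m pendant '[[[55,-1,-1,35,0],[55,-1,-1,60,0],[55,-1,-1,75,0],[55,-1,-1,79,0],[55,-1,-1,79,0],[30,-1,-1,79,0],[15,-1,-1,79,0],[0,-1,-1,79,0],[0,-1,-1,79,0],[0,-1,-1,79,0]]]'; python3 -m pendant '[[[0,0,0,0,0],[0,0,0,0,0],[0,0,0,0,0]]]'
```

```text
time_s: 2.7
tcp_pos: [0.5161, -0.2541, 0.0492]
tcp_rot: [3.138, -0.121, 0.004]
contact_force: [-1.3, 1.0, 6.8]
opening: 0.0142
gripper_force: 58.4
time_s: 2.95
tcp_pos: [0.5161, -0.2541, 0.0492]
tcp_rot: [3.138, -0.121, 0.004]
contact_force: [-1.2, 1.0, 6.7]
opening: 0.014
gripper_force: 58.4
```

```bash
python3 -m pendant '[[[0,0,0,-10,0],[0,0,0,-30,0],[0,0,0,-60,0],[0,0,0,-100,0],[0,0,0,-140,0],[0,3,-30,-170,-0.03],[0,5,-70,-170,-0.1],[0,8,-110,-170,-0.2],[0,10,-150,-170,-0.3],[0,13,-190,-170,-0.38]]]';python3 -m pendant '[[[0,0,-40,0,0],[0,0,-80,0,0],[0,0,-100,0,0],[0,0,-100,0,0],[0,0,-100,0,0]]]'
python3 - <<'E'
from h import *
T=telemetry.sense();R=cv2.Rodrigues(T["tcp_rot"])[0]
im,d,C=grab("wrist","w3")
m=np.array([.5834,.181,.045]);print((R.T@(m-T["tcp_pos"]))*1e3, R)
E
```

```text
time_s: 3.78
tcp_pos: [0.5417, -0.0633, 0.2177]
tcp_rot: [3.104, 0.481, -0.001]
contact_force: [1.7, -0.4, -2.8]
opening: 0.014
gripper_force: 58.9
time_s: 4.2
tcp_pos: [0.5119, 0.0318, 0.2175]
tcp_rot: [3.104, 0.479, -0.001]
contact_force: [-0.5, -1.7, -3.2]
opening: 0.0142
gripper_force: 58.8
[ 113.30005298 -120.80089091  172.34064078] [[ 9.53392270e-01  3.01733543e-01 -2.22652289e-04]
 [ 3.01733166e-01 -9.53391847e-01 -1.04046793e-03]
 [-5.26218953e-04  9.24792504e-04 -9.99999434e-01]]
```

View pics/w3.png

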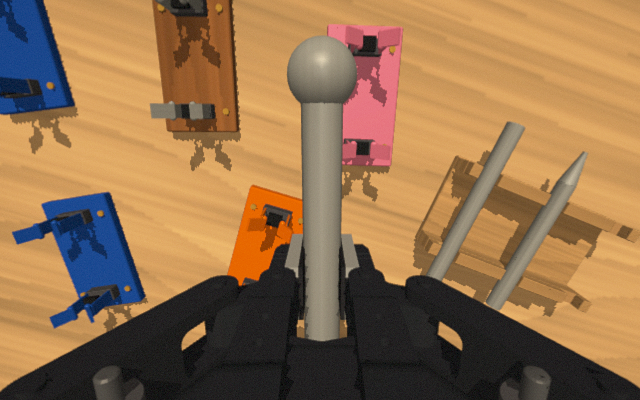

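The ball punch is held, with its ball at (321,70). The brown rack is at top left around (195,65), partly out of view, so I'm moving closer with an offset to see all of it.

```bash
python3 -m pendant '[[[0,35,-15,0,0],[0,70,-30,0,0],[0,100,-40,0,0],[0,113,-40,0,0],[0,113,-40,0,0],[0,113,-40,0,0]]]'
python3 - <<'E'
from h import *
T=telemetry.sense();R=cv2.Rodrigues(T["tcp_rot"])[0]
im,d,C=grab("wrist","w4")
m=np.array([.5834,.181,.045]);print((R.T@(m-T["tcp_pos"]))*1e3, R)
E
```

```text
time_s: 4.75
tcp_pos: [0.6088, 0.1003, 0.2162]
tcp_rot: [3.106, 0.47, -0.004]
contact_force: [-0.5, -0.8, -2.7]
opening: 0.0142
gripper_force: 58.9
[ 5.54584932e-02 -8.45416733e+01  1.71193944e+02] [[ 9.55168835e-01  2.96051922e-01 -2.39913522e-03]
 [ 2.96051324e-01 -9.55171839e-01 -6.08772499e-04]
 [-2.47181467e-03 -1.28786639e-04 -9.99996937e-01]]
```

View pics/w4.png

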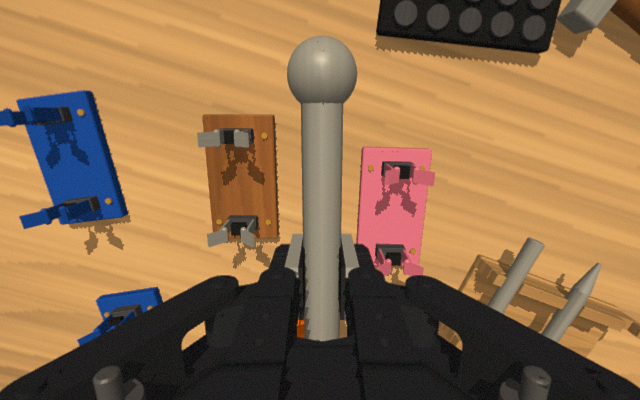

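The brown rack is fully in view: corners near (203,115), (274,115), (279,238), clips at (225,138) and (233,232). The held ball is at (321,70).

Run:
```python
from h import *
im,d,C=load("w4"); T=telemetry.sense();R=cv2.Rodrigues(T["tcp_rot"])[0];tool=lambda P:(R.T@(np.atleast_2d(P)-T["tcp_pos"]).T).T*1e3
uv=np.array([[u,v] for u in range(185,292) for v in range(100,265) if d[v,u]>0]);P=bydepth(uv,d,C)
h=cv2.cvtColor(im,cv2.COLOR_RGB2HSV); c=h[uv[:,1],uv[:,0]]
for a,b in((120,190),(265,130),(265,190),(190,130)): print((a,b),h[a,b] if a<400 else 0, end=' ')
print()
b=(P[:,2]>.007)&(P[:,2]<.017)
r=cv2.minAreaRect(P[b][:,:2].astype(np.float32)*1000); print("base",b.sum(),r,np.median(P[b][:,2]))
m=((h[:,:,2]<190)&(h[:,:,0]<14)).astype(np.uint8); 
q=P[(P[:,2]>.04)]; print(len(q))
# split clips along tool x
t=tool(q); k=t[:,0]>np.median(t[:,0]).mean()
mid=(t[:,0].min()+t[:,0].max())/2
for s in(t[:,0]>mid,t[:,0]<=mid):
    print("clip n",s.sum(),"tool min",t[s].min(0).round(1),"max",t[s].max(0).round(1),"mean",t[s].mean(0).round(1))
# edges of the base by colour: rows scan
for v in (155,170,185,200):
    print(v,[ (u,*h[v,u][[0,2]]) for u in list(range(198,216,2))+list(range(266,286,2))])
# held punch
g=bydepth([(321,70)],d,C); o=-C[2].T@C[3]; bc=g+ (g-o)/np.linalg.norm(g-o)*.013
sh=bydepth([(322,115),(322,170),(322,220),(322,300)],d,C)
print("ball centre tool",tool(bc),"shaft top tool",tool(sh))
for v in(110,170,225,300):print(v,[int(x) for x in h[v,292:352:1,1]])
```

```text
(120, 190) [ 16 142 200] (265, 130) [ 17 141 221] (265, 190) [ 17 139 224] (190, 130) [ 17 138 226] 
base 6923 ((582.8927612304688, 179.9444580078125), (129.02821350097656, 70.34829711914062), 17.240272521972656) 0.011590657623535838
1516
clip n 990 tool min [   7.1 -105.4  -10.5] max [ 52.1 -12.2 173.9] mean [ 30.5 -59.   97.6]
clip n 526 tool min [ -52.3 -105.3  150.4] max [-37.  -62.6 175.8] mean [-44.6 -85.8 158.6]
155 [(198, np.uint8(16), np.uint8(212)), (200, np.uint8(16), np.uint8(215)), (202, np.uint8(16), np.uint8(216)), (204, np.uint8(16), np.uint8(214)), (206, np.uint8(14), np.uint8(136)), (208, np.uint8(13), np.uint8(138)), (210, np.uint8(13), np.uint8(139)), (212, np.uint8(13), np.uint8(139)), (214, np.uint8(13), np.uint8(133)), (266, np.uint8(14), np.uint8(148)), (268, np.uint8(13), np.uint8(153)), (270, np.uint8(13), np.uint8(158)), (272, np.uint8(12), np.uint8(156)), (274, np.uint8(12), np.uint8(99)), (276, np.uint8(16), np.uint8(164)), (278, np.uint8(17), np.uint8(210)), (280, np.uint8(16), np.uint8(207)), (282, np.uint8(16), np.uint8(202)), (284, np.uint8(16), np.ui
[... 2642 characters left out ...]
 50, 49, 50, 49, 51, 53, 50, 49, 47, 48, 51, 45, 49, 45, 46, 47, 51, 52, 54, 48, 47, 48, 46, 52, 55, 50, 51, 50, 56, 51, 47, 48, 46, 55, 73, 135, 140, 137, 141, 142, 140, 144, 144, 140, 143]
225 [144, 141, 140, 143, 146, 138, 143, 141, 141, 144, 140, 66, 49, 47, 49, 49, 46, 47, 52, 48, 46, 50, 47, 51, 54, 50, 45, 48, 48, 46, 48, 47, 48, 48, 52, 51, 51, 50, 52, 49, 49, 54, 51, 50, 53, 51, 47, 48, 82, 138, 142, 142, 141, 142, 140, 140, 143, 138, 143, 143]
300 [61, 73, 41, 39, 55, 39, 43, 0, 70, 6, 13, 38, 61, 47, 53, 47, 49, 53, 51, 52, 50, 53, 48, 52, 48, 50, 46, 50, 45, 44, 54, 50, 49, 51, 52, 53, 52, 56, 53, 48, 48, 46, 49, 45, 53, 49, 54, 33, 51, 53, 24, 34, 52, 19, 28, 58, 49, 46, 27, 27]
```

```bash
python3 -m pendant '[[[0,-1,-35,0,0],[0,-2,-70,10,0],[0,-2,-83,40,0],[0,-2,-83,75,0],[0,-2,-83,105,0],[0,-2,-83,121,0],[0,-2,-83,121,0],[0,-2,-83,121,0],[0,-2,-83,121,0]]]'
python3 - <<'E'
from h import *
T=telemetry.sense();R=cv2.Rodrigues(T["tcp_rot"])[0]
im,d,C=grab("wrist","w5")
tool=lambda P:(R.T@(np.atleast_2d(P)-T["tcp_pos"]).T).T*1e3
m=np.array([.5829,.1799,.045]);print(tool(m), R[:,0])
uv=np.array([[u,v] for u in range(200,440) for v in range(60,330) if d[v,u]>0]);P=bydepth(uv,d,C);t=tool(P)
b=(P[:,2]>.007)&(P[:,2]<.017);print(b.sum(),t[b].min(0),t[b].max(0))
c=(P[:,2]>.045)&(P[:,2]<.067)&(t[:,0]>30)&(t[:,0]<60);print(c.sum(),t[c].min(0),t[c].max(0))
E
```

```text
time_s: 5.55
tcp_pos: [0.5829, 0.1802, 0.0981]
tcp_rot: [3.106, 0.472, 0.004]
contact_force: [0.6, -0.1, -2.8]
opening: 0.0142
gripper_force: 59.0
[[-0.24125472  0.21054964 53.07508275]] [0.95493589 0.29680218 0.00243215]
7107 [-32.83662647 -34.92999215  83.07133298] [63.89998761 35.38906679 89.67131745]
1275 [ 36.68771265 -21.11399882  31.84961325] [51.9798389  21.63910422 49.973009  ]
```

View pics/w5.png

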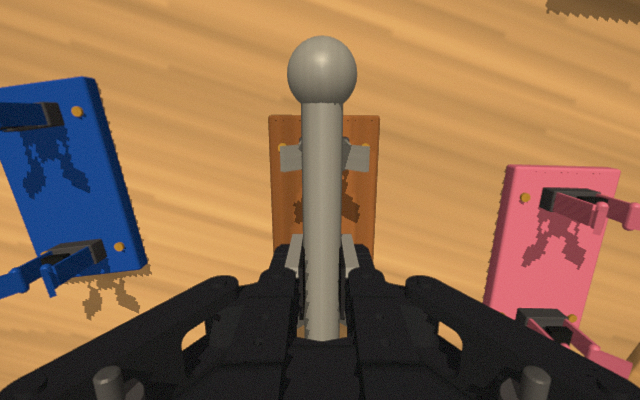

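The punch lies centred over the steel clips (lips at (291,158) and (357,158)). Next I lower it into the mouth.

```bash
python3 -m pendant '[[[0,-1,1,8,0],[0,-1,1,16,0],[0,-1,1,22,0],[0,-1,1,27,0],[0,-1,1,31,0],[0,-1,1,31,0]]]'; python3 -m pendant '[[[0,0,0,2,0],[0,0,0,4,0],[0,0,0,4,0]]]';  python3 -m pendant '[[[0,0,0,2,0],[0,0,0,3,0],[0,0,0,3,0]]]'
```

```text
time_s: 6.1
tcp_pos: [0.5816, 0.1786, 0.0647]
tcp_rot: [3.105, 0.472, -0.0]
contact_force: [1.0, -2.9, -2.9]
opening: 0.0139
gripper_force: 59.1
time_s: 6.35
tcp_pos: [0.5825, 0.1796, 0.0631]
tcp_rot: [3.105, 0.473, 0.004]
contact_force: [-1.2, -2.8, 6.6]
opening: 0.0141
gripper_force: 60.1
time_s: 6.6
tcp_pos: [0.5833, 0.1803, 0.061]
tcp_rot: [-3.106, -0.474, -0.007]
contact_force: [-0.3, -2.0, 9.0]
opening: 0.0141
gripper_force: 60.3
```

```bash
python3 -m pendant '[[[0,0,0,2,0],[0,0,0,3,0],[0,0,0,3,0]]]'; python3 -m pendant '[[[0,0,0,2,0],[0,0,0,3,0],[0,0,0,3,0]]]';  python3 -m pendant '[[[0,0,0,1,0],[0,0,0,2,0],[0,0,0,2,0]]]'
```

```text
time_s: 6.85
tcp_pos: [0.5837, 0.1802, 0.0575]
tcp_rot: [-3.105, -0.473, -0.009]
contact_force: [0.8, -0.6, 5.1]
opening: 0.0142
gripper_force: 59.9
time_s: 7.1
tcp_pos: [0.5819, 0.1788, 0.052]
tcp_rot: [3.105, 0.473, 0.001]
contact_force: [3.2, -2.6, -0.9]
opening: 0.0143
gripper_force: 59.2
time_s: 7.35
tcp_pos: [0.5814, 0.1796, 0.0503]
tcp_rot: [3.105, 0.474, 0.0]
contact_force: [1.4, -2.2, 2.0]
opening: 0.0141
gripper_force: 59.6
```

The force peaked at about 9 N and then fell away, so the punch has snapped in and now rests on the pads. Releasing.

```bash
python3 -m pendant '[[[20,0,0,0,0],[30,0,0,0,0],[40,0,0,0,0],[40,0,0,0,0],[40,0,0,0,0],[40,0,0,-15,0],[40,0,0,-45,0],[40,0,0,-85,0],[40,0,0,-125,0],[40,0,0,-150,0]]]'; python3 -m pendant '[[[40,-20,0,0,0],[40,-40,0,0,0],[40,-40,0,0,0]]]'
python3 - <<'E'
from h import *
im,d,C=grab("wrist","w6"); s,_,_=grab("scene","s6"); e,_,_=grab("side","d6")
a=cv2.resize(s[150:300,190:390],None,fx=2,fy=2); b=cv2.resize(e[120:270,190:390],None,fx=2,fy=2)
cv2.imwrite("pics/f6.png",np.vstack([np.hstack([a,b]),np.pad(im[60:360],((0,0),(80,80),(0,0)))])[:,:,::-1])
E
```

```text
time_s: 8.18
tcp_pos: [0.5822, 0.1807, 0.2045]
tcp_rot: [-3.105, -0.475, -0.007]
contact_force: [0.2, 0.9, 0.6]
opening: 0.0401
gripper_force: 0.0
time_s: 8.43
tcp_pos: [0.5404, 0.1674, 0.2007]
tcp_rot: [3.104, 0.475, -0.002]
contact_force: [0.3, -0.2, -1.3]
opening: 0.0401
gripper_force: 0.0
```

View pics/f6.png

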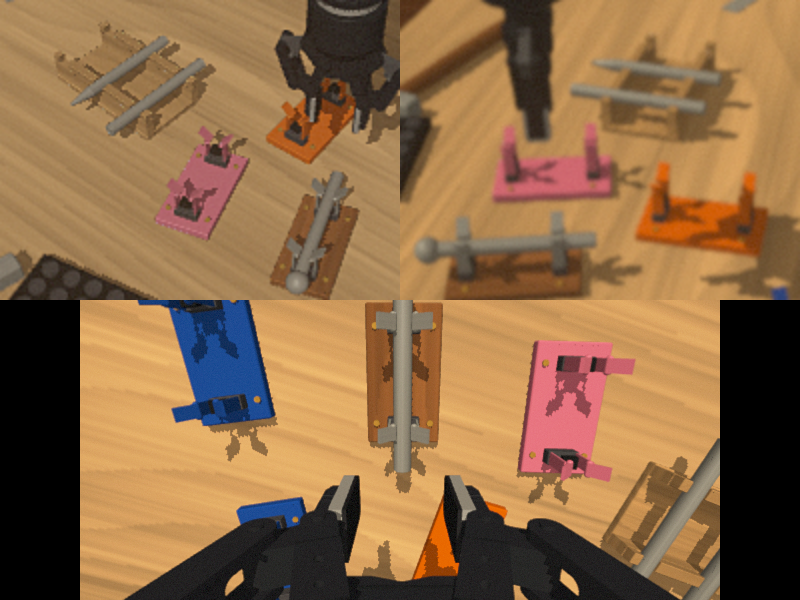

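The punch lies in both clips and the other two are undisturbed. I'll check its height at both ends by depth.

Run:
```python
from h import *
im,d,C=load("w6")
uv=[(322,v) for v in range(62,230,5)];P=bydepth(uv,d,C);c=np.array([.5829,.1799]);a=np.radians(17.24)
s=(P[:,:2]-c)@[np.cos(a),np.sin(a)];l=(P[:,:2]-c)@[-np.sin(a),np.cos(a)]
print(np.c_[s,l,P[:,2]].round(4)[::3], np.polyfit(s,P[:,2],1))
im,d,C=load("s6")
uv=np.array([(u,v) for u in range(320,370) for v in range(225,300) if d[v,u]>0]);P=bydepth(uv,d,C)
s=(P[:,:2]-c)@[np.cos(a),np.sin(a)];l=(P[:,:2]-c)@[-np.sin(a),np.cos(a)]
for lo in range(-90,100,10):
    k=(s*1e3>lo)&(s*1e3<lo+10)&(abs(l)<.012)&(P[:,2]>.04);
    if k.any():print(lo,k.sum(),np.percentile(P[k,2],80).round(4))
```

```text
[[ 0.0586  0.0016  0.0513]
 [ 0.0478  0.0015  0.0507]
 [ 0.0366  0.0015  0.0492]
 [ 0.025   0.0014  0.0516]
 [ 0.0133  0.0014  0.0508]
 [ 0.0013  0.0013  0.0513]
 [-0.0109  0.0013  0.0515]
 [-0.0236  0.0012  0.0509]
 [-0.0363  0.0012  0.0518]
 [-0.0499  0.0011  0.0506]
 [-0.0634  0.0011  0.0509]
 [-0.0771  0.001   0.0514]] [-0.001483    0.05106343]
-90 9 0.0504
-80 22 0.0512
-70 19 0.0518
-60 22 0.0534
-50 46 0.0548
-40 27 0.0521
-30 21 0.0509
-20 24 0.0506
-10 24 0.0511
0 27 0.0515
10 26 0.0511
20 27 0.0508
30 27 0.053
40 46 0.0559
50 32 0.0518
60 21 0.0519
70 42 0.0563
80 59 0.0524
```

```bash
python3 -c "
from h import *
print(robot.close_job())"
```

```text
the job is handed in; nothing more can be done
None
```

The ball punch is snapped into both clips of the brown rack, level and about centred, with the other two punches still in the rest and the gripper clear. I handed the job in at about 9 s, and the judge's result was not shown.

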